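Index and lock the model table

ROBOT

A 7-joint arm with a two-finger parallel gripper is mounted at the origin on a cart in front of the work surface, level with it; the furniture and walls round the work are solid. World frame = base frame: x ahead of the robot, y to its left, z up, the work surface at z = 0. Lengths are in m, angles in rad, forces in N, time in s.
With the tool pointing down it reaches from about 0.4 to 0.85 m from the base axis. Payload 4.5 kg.
Tool frame: the origin (TCP) lies at the very end of the fingers, on their centre line; the grasp point (between the pads) lies 19 mm behind it; z points along the fingers, y is the line along which they close (so a half turn about z gives the same grasp; the last joint's range is limited). The gripper opens to 88 mm and grips with 3 to 60 N. Pads are 18 mm wide; open, the fingers measure 123 mm over their backs; the gripper's body (75 mm by 187 mm) begins 45 mm behind the grasp point.
Start: joints at [0.034, 0.689, -0.195, 1.565, 0.157, 0.902, -0.215], TCP at [0.625, 0, 0.239] pointing down, gripper open.
Joint ranges: [-3.01, 3.01], [-0.46, 2.08], [-1.47, 1.51], [0.13, 2.56], [-1, 4.14], [0.04, 2.09], [-2.66, 2.66]. Speed limits (rad/s): [2.57, 2.57, 3.14, 3.14, 3.14, 3.14, 3.14].

INTERFACE

Orientations are given as a unit quaternion [x, y, z, w].
In Python, from plant import r gives the robot as it stands. The module is installed in compiled form; this text tells all that it offers.
- The arm moves only by the shell command python3 -m pendant 'ROWS' [FORCE]. ROWS is JSON, one flat list of numbers, 7 for each row, row after row: the opening, from 0 (shut) to 1 (fully open), then the shift along the tool's x, y, z scaled (see below), then the turn, a rotation vector about the tool's x, y, z scaled (see below). A call has 1 to 12 rows; each row is the pose to reach, as a shift and turn from the pose commanded when the call began, along the tool's axes at that moment; what a row does not reach only later rows make up. The controller multiplies each number of a shift by 0.15 m and each number of a turn by pi/2 rad. A row lasts 1/10 s, in which the tool goes at most 50 mm and 8.59 degrees, less where a joint would pass 70% of its speed; a pose out of reach is approached as far as the arm can. A call with a number of a shift or a turn outside -1 to 1 is refused whole. A call with a gripper value outside its range is refused whole. The fingers move at their own pace and stop on an object; FORCE is the grip in N (left out, the last holds). Time passes only in rows, so rows that repeat a pose let the fingers close. It gives the time, the measured TCP pose, the force, the opening and the grip force at its end, in the units of the state.
- r.get_state(): the state, without advancing time (a new reading comes with each control period).
- r.snapshot(name): name is "scene" or "side" or "wrist"; returns a dict with "img" (420x560x3 uint8, red, green, blue), "mtx" (3x3 intrinsics, pixels), "k1" (the pictures are not rectified: a ray, as slopes to the right and down, at radius r is drawn at 1 + k1 r^2 times it, then the intrinsics apply), "cam_to_world" (4x4, takes a point from camera to world coordinates). Camera axes: x right, y up, looking along -z (the intrinsics and any distortion apply to the point x, -y, -z); pixel columns grow to the right and rows downward; lengths in m; the calibration is good to about 2 mm. A picture is of the moment at which its call begins. There is no depth.
- r.finish_job(): hands the job in; it is judged then, once.
The state is a dict: "clock": time; "q": joint angles; "qd": joint speeds; "joint_torque": joint torques, N m; "tool_pos": TCP position; "eef_rot": TCP orientation; "contact_force": force on the tool from outside, world axes, zero at the start; "moment": the same for the moment, N m; "opening": opening from 0.0 (shut) to 1.0 (fully open); "finger_force": force on a finger pad.
Only numpy, scipy, OpenCV 4.12 (cv2) and the standard library are available. Lean on these libraries where they do the work, as an engineer would, in place of code of your own. Each camera call takes 0.05 s, during which the arm holds its last target. There are 200 camera calls.

TASK

On the round model table, turn the dental cast so that the middle of its front teeth faces the steel pointer cone on the foot. Then, with the cast left facing the pointer, swing the lock collar clockwise seen from above (the black post is its handle) until it is fully home at the locked mark, the raised bar on the foot's rim.

Things in the scene. Friction and masses are not known exactly. Their poses are not given: they have to be found in the camera images.
- model_table: Fixed grey round foot of the model table, 184 mm diameter, 14 mm high. Origin: centre of its underside, on the vertical axis about which both collar and turntable turn. The pointer stands at its own -x side. Its exposed rim carries two dark marks, angles counter-clockwise from its own +x: a small dot (open) at 160 degrees, a raised bar (locked) at 95 degrees.
- pointer_tip (a point): Tip of the pointer: a plain upright steel cone, 20 mm diameter, on a small tab of the foot, tip 38 mm above the worktop, 103 mm from the axis.
- locked_mark (a point): Locked mark: a dark raised bar on the foot's rim, 13 mm radial, 6 mm wide, 17 mm above the worktop, 84.5 mm from the axis.
- collar (a joint): Lock collar: knurled aluminium disc, 77 mm radius, z 15 to 30 mm above the worktop, under the turntable; captive, stiff (about 3 N at the post). Rad, growing clockwise seen from above: 0 = post and its nose at the dot (open), 1.134 = hard stop, post and nose at the raised bar (locked).
- collar_post (a point): Centre of the top of the collar's upright black post: 18 mm diameter, 67 mm from the axis, top 76 mm above the worktop, can be pinched from 36 mm up. It turns with the collar; a small nose beside it points outward. The point's axes turn with the collar (equal to the foot's at collar 0).
- turntable (a joint): Angle of the turntable with the cast, rad, growing counter-clockwise seen from above; 0 = middle of the front teeth faces the pointer. It stays where it is left (friction about 0.15 N m); stops at -0.8 and 1.5, no stop or click at 0.
- cast_base (a point): Centre of the underside of the blue-grey stone cast, on the axis, 36 mm above the worktop, screwed to the steel turntable (106 mm diameter). Cast 62 mm front to back (own x, front teeth toward own -x), 74 mm wide (own y); stone base 24 mm high, teeth rise to 43 mm. Pinch the stone base front to back. Axes turn with the turntable.

How it is judged:
On the way, in this order (a step that is already met when the one before it is completed fails the run):
1. the cast faces the pointer (value of joint turntable between -0.15 and 0.15 rad and value of joint collar below 0.9 rad), for 0.2 s.
2. the collar is at its locked mark (value of joint collar above 1.01 rad), for 0.2 s.
At the end, for the whole second after the job is handed in: The middle of the cast's front teeth faces the pointer within 0.15 rad (8.5 degrees), the collar stands within 0.12 rad (7 degrees) of its locked mark, and both are at rest (value of joint turntable between -0.15 and 0.15 rad and value of joint collar above 1.01 rad and velocity of joint collar between -0.05 and 0.05 rad/s and velocity of joint turntable between -0.05 and 0.05 rad/s); the robot touches nothing.
It also fails if it takes over 48 s, if anything falls off the work surface, if the arm or the gripper's body presses on something with over 40 N, if the wrist force passes 120 N, or if a joint passes its speed limit or range.

## Working session

There is one attempt and no reset: what is moved stays moved. The work goes in short steps, Python scripts to look and compute and a shell command to move; the robot and the scene stay as the last step left them, time stands still between calls to the robot, and variables do not carry over. Pictures are saved under pics/ and viewed, at most 10 in all, crops included, and the job is handed in when it is done.

```bash
mkdir -p pics; cat > h.py <<'E'
import numpy as np,cv2
from plant import r
def snap(n,f=None):
    s=r.snapshot(n)
    if f: cv2.imwrite('pics/'+f,cv2.cvtColor(s['img'],cv2.COLOR_RGB2BGR))
    return s
def ray(s,u,v):
    d=np.array([s['k1'],0,0,0,0.])
    p=cv2.undistortPoints(np.array([[[u,v]]],float),np.array(s['mtx']),d)[0,0]
    T=np.array(s['cam_to_world']);w=T[:3,:3]@np.array([p[0],-p[1],-1]);return T[:3,3],w
def onz(s,u,v,z):
    o,w=ray(s,u,v);return o+w*(z-o[2])/w[2]
def proj(s,P):
    T=np.array(s['cam_to_world']);c=T[:3,:3].T@(np.array(P)-T[:3,3]);q=np.array([[c[0],-c[1],-c[2]]])
    return cv2.projectPoints(q,np.zeros(3),np.zeros(3),np.array(s['mtx']),np.array([s['k1'],0,0,0,0.]))[0][0,0]
E
python3 - <<'E'
from h import *
a=[snap(n) for n in("scene","side","wrist")]
for n,s in zip(("scene","side","wrist"),a): print(n,np.round(s['cam_to_world'],3).tolist())
cv2.imwrite('pics/a.png',a[0]['img'][...,::-1]);cv2.imwrite('pics/b.png',a[1]['img'][...,::-1]);cv2.imwrite('pics/c.png',a[2]['img'][...,::-1])
st=r.get_state();print(st['tool_pos'],st['eef_rot'],st['clock'])
E
```

```text
scene [[0.911, 0.206, -0.358, 0.2], [-0.412, 0.399, -0.819, -0.333], [-0.025, 0.893, 0.448, 0.473], [0.0, 0.0, 0.0, 1.0]]
side [[-0.965, 0.18, -0.193, 0.359], [-0.263, -0.614, 0.744, 0.994], [0.015, 0.768, 0.64, 0.625], [0.0, 0.0, 0.0, 1.0]]
wrist [[1.0, 0.0, 0.001, 0.624], [-0.001, 0.953, 0.304, 0.079], [-0.001, -0.304, 0.953, 0.383], [0.0, 0.0, 0.0, 1.0]]
[ 6.24543554e-01 -2.13390333e-05  2.38109379e-01] [ 7.07082480e-01  7.07130760e-01 -5.01250637e-04 -4.49741119e-04] 0.15
```

View pics/a.png

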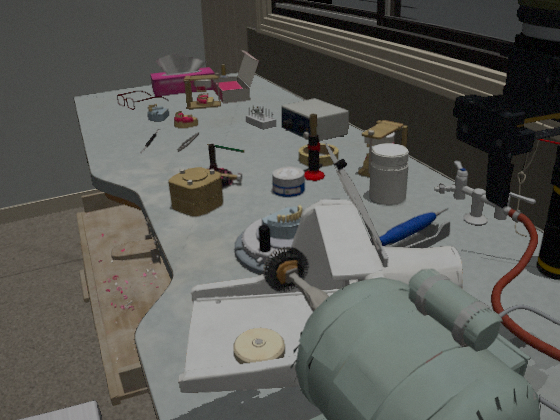

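View pics/b.png

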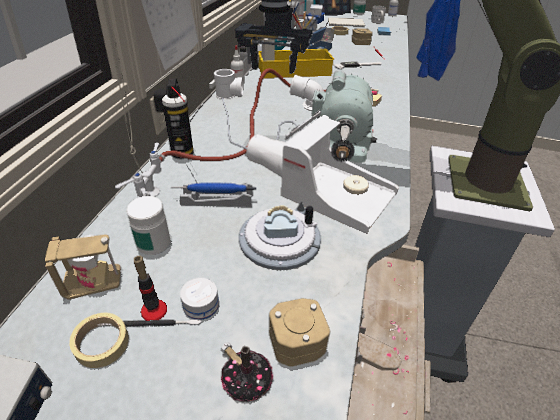

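View pics/c.png

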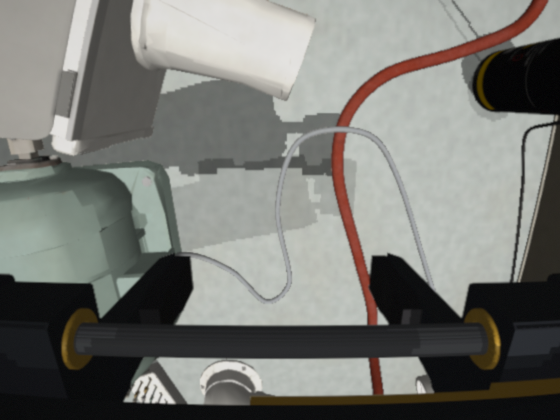

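The scene view shows the table (about 265,240), partly hidden. The side view shows it clearly at (281,237), with the post at (309,215). I'll zoom in and compute positions.

```bash
python3 - <<'E'
from h import *
s=snap("side");im=s['img'][...,::-1]
cv2.imwrite('pics/d.png',cv2.resize(im[195:275,230:330],None,fx=8,fy=7.5*8/7.5,interpolation=cv2.INTER_CUBIC)[:600])
for u,v,z in((280,239,.014),(309,209,.076),(309,224,.036),(281,237,.036)):print(u,v,onz(s,u,v,z).round(4))
E
```

```text
280 239 [0.4987 0.3895 0.014 ]
309 209 [0.4474 0.3446 0.076 ]
309 224 [0.4437 0.3478 0.036 ]
281 237 [0.4931 0.4048 0.036 ]
```

```bash
python3 - <<'E'
from h import *
s=snap("scene");im=s['img'][...,::-1]
cv2.imwrite('pics/e.png',cv2.resize(im[195:275,225:325],None,fx=7,fy=7,interpolation=cv2.INTER_CUBIC)[:600])
E
```

```text
(no output)
```

View pics/d.png

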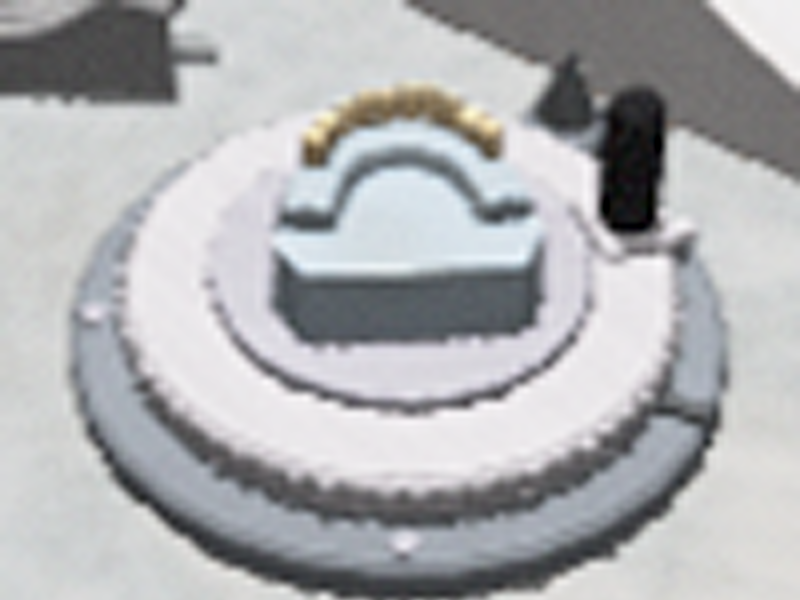

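The crop shows the pointer tip at (301.2,202), post top at (309.4,207), locked bar at (316,246.5), and teeth at the top of the image (280,207). The cast has to turn clockwise.

```bash
python3 - <<'E'
from h import *
from scipy.optimize import least_squares as ls
s=snap("side")
g=lambda x,y,z:onz(s,230+x/8-.0,195+y/8,z)
def circ(pts,z,R):
    P=np.array([g(x,y,z)[:2] for x,y in pts])
    f=ls(lambda c:np.hypot(*(P-c[:2]).T)-R,[.49,.4]);print(f.x.round(4),(f.fun*1000).round(1));return f.x
c1=circ([(210,270),(592,270),(405,403),(250,350),(560,350)],.036,.053)
c2=circ([(122,270),(678,275),(400,487),(180,400),(620,400)],.030,.077)
c3=circ([(70,345),(727,345),(410,577),(110,455),(690,465)],.014,.092)
tip=g(570,55,.038);post=g(636,92,.076);bar=g(690,410,.017)
fl,fr=g(275,240,.06),g(543,238,.06); bl,br=g(290,335,.036),g(522,333,.036)
for c in(c1,c2,c3):
  for n,p in(("tip",tip),("post",post),("bar",bar)):
    d=p[:2]-c;print(n,p.round(3),np.hypot(*d).round(4),np.degrees(np.arctan2(d[1],d[0])).round(1))
for a,b in((fl,fr),(bl,br)):
  d=(b-a)[:2];print('cast back edge',a.round(3),b.round(3),np.hypot(*d),np.degrees(np.arctan2(d[1],d[0])))
m=g(408,95,.079)[:2]-c1;print('teeth',np.hypot(*m),np.degrees(np.arctan2(m[1],m[0])))
E
```

```text
[0.5019 0.3781] [-0.8 -0.9  0.1 -0.1  0.1]
[0.5029 0.3763] [-1.   0.   2.2 -1.  -2.4]
[0.5015 0.3797] [-1.  -1.2 -0.1  0.2  0.4]
tip [0.476 0.279 0.038] 0.1021 -104.6
post [0.448 0.336 0.076] 0.0683 -142.0
bar [0.417 0.392 0.017] 0.0856 170.4
tip [0.476 0.279 0.038] 0.1007 -105.4
post [0.448 0.336 0.076] 0.0681 -143.7
bar [0.417 0.392 0.017] 0.0869 169.4
tip [0.476 0.279 0.038] 0.1036 -104.1
post [0.448 0.336 0.076] 0.0691 -140.8
bar [0.417 0.392 0.017] 0.085 171.4
cast back edge [0.53  0.404 0.06 ] [0.463 0.383 0.06 ] 0.07086552855742967 -163.1530792559643
cast back edge [0.523 0.413 0.036] [0.464 0.395 0.036] 0.06185883362520457 -163.14343106762996
teeth 0.020409982602652435 -77.36263347584669
```

View pics/e.png

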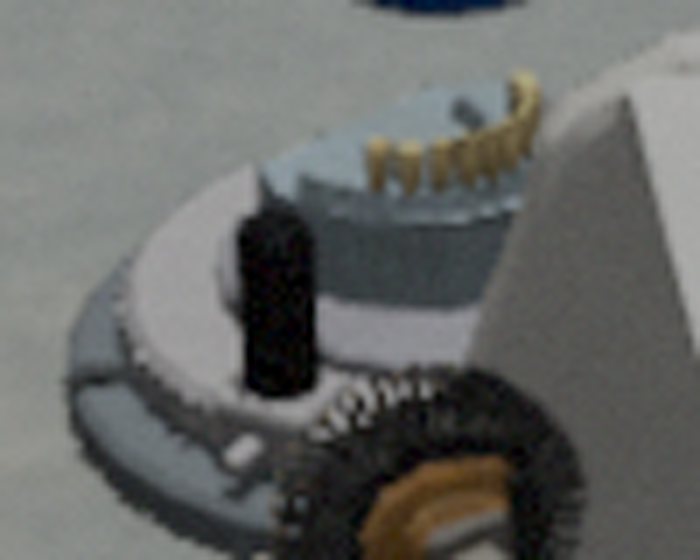

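Measurements agree with the given sizes: the axis is at (0.502,0.378), foot yaw ≈ 75°, collar ≈ 0.3 rad, and the cast faces −73° against a pointer at −105°. Next I'll check the clearance to the hood.

```bash
python3 - <<'E'
from h import *
a=snap("side")['img'][100:250,240:420,::-1];b=snap("scene")['img'][150:300,220:400,::-1]
m=np.hstack([cv2.resize(x,(400,333),interpolation=cv2.INTER_CUBIC) for x in(a,b)])
cv2.imwrite('pics/f.png',m)
E
```

```text
(no output)
```

View pics/f.png

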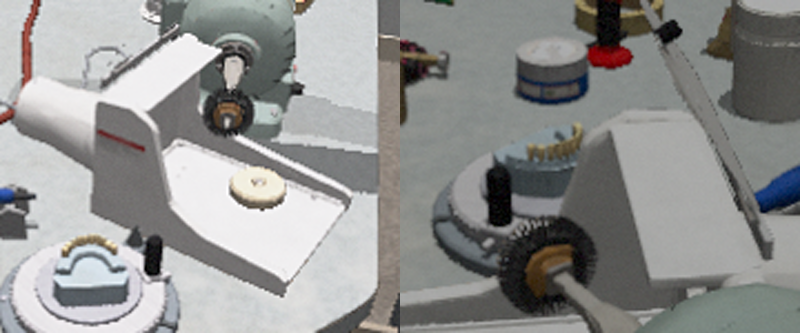

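```bash
python3 - <<'E'
from h import *
a=snap("side");b=snap("scene")
def tri(p,q):
    o1,d1=ray(a,*p);o2,d2=ray(b,*q);t=np.linalg.lstsq(np.c_[d1,-d2],o2-o1,rcond=None)[0]
    x,y=o1+t[0]*d1,o2+t[1]*d2;print(((x+y)/2).round(3),np.linalg.norm(x-y).round(4))
tri((308,152),(315,206));tri((342,151),(286,268))
print(onz(a,281.4,193.6,0),onz(a,367,232,0),onz(a,313,212,0.0))
for z in(.1,.15,.2):print(z,onz(a,283.7,145,z),onz(a,307.5,152,z))
E
```

```text
[0.481 0.233 0.15 ] 0.008
[0.406 0.158 0.119] 0.0007
[0.53982326 0.21441021 0.        ] [0.31385593 0.29788241 0.        ] [0.44800709 0.26304258 0.        ]
0.1 [0.55518361 0.14208195 0.1       ] [0.49011589 0.15740683 0.1       ]
0.15 [0.53653392 0.22323056 0.15      ] [0.47766349 0.23709585 0.15      ]
0.2 [0.51788424 0.30437917 0.2       ] [0.46521109 0.31678486 0.2       ]
```

Panel clearance is about 50 mm from the gripper body. Moving over, high, with the tool +x (world y) shift first.

```bash
python3 -m pendant '[1,0.33,0,0,0,0,0, 1,0.67,0,0,0,0,0, 1,1,0,0,0,0,0, 1,1,0,0,0,0,0]'; python3 -m pendant '[1,0.33,0,0,0,0,0, 1,0.67,0,0,0,0,0, 1,1,0,0,0,0,0, 1,1,0,0,0,0,0]'; python3 -m pendant '[1,0.2,-0.2,0,0,0,0.09, 1,0.4,-0.4,0,0,0,0.18, 1,0.52,-0.6,0,0,0,0.27, 1,0.52,-0.817,0,0,0,0.36, 1,0.52,-0.817,0,0,0,0.45, 1,0.52,-0.817,0,0,0,0.54, 1,0.52,-0.817,0,0,0,0.63, 1,0.52,-0.817,0,0,0,0.72, 1,0.52,-0.817,0,0,0,0.811, 1,0.52,-0.817,0,0,0,0.811, 1,0.52,-0.817,0,0,0,0.811]'
python3 - <<'E'
from h import *
s=snap("wrist","g.png");st=r.get_state();print(st['q'],st['contact_force'])
E
```

```text
clock: 0.9
tool_pos: [0.6233, 0.1618, 0.2389]
eef_rot: [0.702, 0.712, 0.003, -0.003]
contact_force: [-0.4, -0.6, 0.1]
opening: 1.0
finger_force: 0.0
clock: 1.3
tool_pos: [0.6216, 0.3113, 0.2385]
eef_rot: [0.703, 0.711, 0.002, -0.004]
contact_force: [-0.6, -0.5, 0.3]
opening: 1.0
finger_force: 0.0
clock: 2.4
tool_pos: [0.5024, 0.3779, 0.2387]
eef_rot: [0.989, 0.15, 0.0, 0.0]
contact_force: [-0.5, -0.0, 0.2]
opening: 0.999
finger_force: 0.0
[-0.83450207  0.70121104  0.21355087  1.5665229  -0.17661758  0.89282236
 -1.82965235] [-0.9914186  -0.51568535  0.69171992]
```

View pics/g.png

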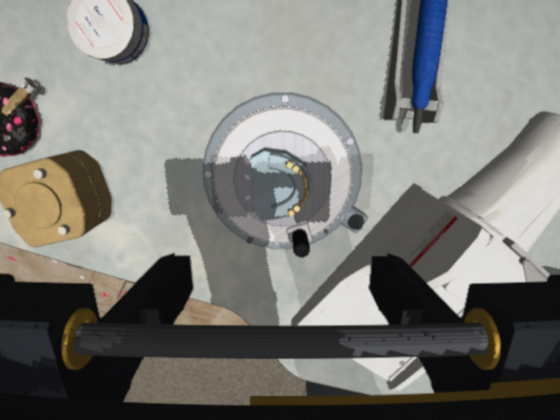

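The wrist view shows the table centred at (284,170), teeth facing right (toward ~(305,185)), the post at (301,240), and the pointer at (355,220). Checking the axis numerically.

```bash
python3 - <<'E'
from h import *
from scipy.optimize import least_squares as ls
s=snap("wrist")
for n,u,v,z in(("tip",356,221,.03),("foot L",204,171,.014),("foot R",361,171,.014),("foot top",283,92.5,.014),("post top",300,232,.076)):print(n,onz(s,u,v,z).round(4))
P=np.array([onz(s,u,v,.014)[:2] for u,v in((204,171),(361,171),(283,92.5))])
f=ls(lambda c:np.hypot(*(P-c[:2]).T)-.092,[.5,.38]);print(f.x,f.fun)
print(proj(s,[.502,.378,.014]),proj(s,[.502,.378,.06]))
i=s['img'].astype(int);R,G,B=i[...,0],i[...,1],i[...,2]
m=((R-B>40)&(np.abs(np.arange(560)-295)<35)[None]&((np.arange(420)>140)&(np.arange(420)<230))[:,None])
ys,xs=np.where(m);print('teeth',len(xs),xs.min(),xs.max(),ys.min(),ys.max())
k=((xs-xs.min())<=0);
p=[onz(s,x,y,.077) for x,y in ((xs[ys.argmin()],ys.min()),(xs[ys.argmax()],ys.max()),(xs.max(),ys[xs==xs.max()].mean()))];print(np.round(p,4))
d=(p[1]-p[0]);print(np.degrees(np.arctan2(d[1],d[0])))
E
```

```text
tip [0.482  0.2818 0.03  ]
foot L [0.4831 0.4627 0.014 ]
foot R [0.5356 0.2926 0.014 ]
foot top [0.5901 0.4022 0.014 ]
post top [0.467  0.3467 0.076 ]
[0.50162083 0.37531414] [-0.00262435 -0.00262634  0.00047451]
[280.34799523 176.85890582] [280.31150657 186.45145294]
teeth 193 286 307 161 215
[[0.5316 0.3787 0.077 ]
 [0.4811 0.3627 0.077 ]
 [0.5073 0.3529 0.077 ]]
-162.4199980437925
```

Consistent: axis (0.502,0.377), cast facing −72.5°. Descend and pinch.

```bash
python3 -m pendant '[1,0,0,0.25,0,0,0, 1,0,0,0.5,0,0,0, 1,0,0,0.75,0,0,0, 1,0,0,1,0,0,0, 1,0,0,1,0,0,0]'; python3 -m pendant '[1,0,0,0.1,0,0,0, 1,0,0,0.2,0,0,0, 1,0,0,0.31,0,0,0, 1,0,0,0.31,0,0,0, 1,0,0,0.31,0,0,0]'; python3 -m pendant '[0,0,0,0,0,0,0, 0,0,0,0,0,0,0, 0,0,0,0,0,0,0, 0,0,0,0,0,0,0, 0,0,0,0,0,0,0, 0,0,0,0,0,0,0]' 25
```

```text
clock: 3.0
tool_pos: [0.4992, 0.3759, 0.0841]
eef_rot: [0.989, 0.149, -0.005, 0.002]
contact_force: [-1.4, -0.4, 0.2]
opening: 1.0
finger_force: 0.0
clock: 3.5
tool_pos: [0.5025, 0.378, 0.0422]
eef_rot: [0.989, 0.148, -0.0, 0.0]
contact_force: [-0.0, -0.2, -0.1]
opening: 1.003
finger_force: 0.0
clock: 4.1
tool_pos: [0.5032, 0.3768, 0.0427]
eef_rot: [0.989, 0.148, 0.0, 0.001]
contact_force: [0.7, -4.8, 3.8]
opening: 0.68
finger_force: 25.1
```

```bash
python3 -m pendant '[0,0,0,0,0,0,0.05, 0,0,0,0,0,0,0.1, 0,0,0,0,0,0,0.15, 0,0,0,0,0,0,0.2, 0,0,0,0,0,0,0.25, 0,0,0,0,0,0,0.3, 0,0,0,0,0,0,0.35, 0,0,0,0,0,0,0.35, 0,0,0,0,0,0,0.35, 0,0,0,0,0,0,0.35]'; python3 - <<'E'
from h import *
s=snap("side");st=r.get_state();print(st['q'],st['moment'])
from scipy.spatial.transform import Rotation as R
y=R.from_quat(st['eef_rot']).as_matrix()[:,1];print(np.degrees(np.arctan2(y[1],y[0])))
cv2.imwrite('pics/h.png',cv2.resize(s['img'][175:275,220:340,::-1],None,fx=6,fy=6,interpolation=cv2.INTER_CUBIC))
E
```

```text
clock: 5.1
tool_pos: [0.5034, 0.3769, 0.0426]
eef_rot: [0.992, -0.126, 0.001, 0.0]
contact_force: [1.2, -4.4, 5.8]
opening: 0.682
finger_force: 25.0
[-0.86037809  0.98151925  0.26655649  1.68918225 -0.44436967  0.53058448
 -2.14386518] [-1.01466407 -0.20925094 -0.12854913]
-104.48781139958915
```

```bash
python3 -m pendant '[1,0,0,0,0,0,0, 1,0,0,0,0,0,0, 1,0,0,0,0,0,0, 1,0,0,0,0,0,0, 1,0,0,0,0,0,0]'; python3 -m pendant '[1,0,0,-0.2,0,0,0, 1,0,0,-0.5,0,0,0, 1,0,0,-0.75,0,0,0, 1,0,0,-1,0,0,0, 1,0,0,-1,0,0,0, 1,0,0,-1,0,0,0]'; python3 - <<'E'
from h import *
s=snap("wrist");t=snap("side")
cv2.imwrite('pics/i.png',np.hstack([cv2.resize(x,(400,300),interpolation=cv2.INTER_CUBIC) for x in(s['img'][60:360,100:500,::-1],t['img'][190:280,225:345,::-1])]))
i=s['img'].astype(int);R,G,B=i[...,0],i[...,1],i[...,2]
m=((R-B>40)&(np.abs(np.arange(560)-295)<60)[None]&((np.arange(420)>110)&(np.arange(420)<260))[:,None])
ys,xs=np.where(m);print('teeth',len(xs),xs.min(),xs.max(),ys.min(),ys.max())
p=[onz(s,x,y,.077) for x,y in ((xs[ys.argmin()],ys.min()),(xs[ys.argmax()],ys.max()))];print(np.round(p,4))
d=p[1]-p[0];print(np.degrees(np.arctan2(d[1],d[0]))+90)
E
```

```text
clock: 5.65
tool_pos: [0.5022, 0.3784, 0.0421]
eef_rot: [0.992, -0.126, -0.0, -0.0]
contact_force: [-0.5, 0.1, 0.6]
opening: 1.001
finger_force: 0.0
clock: 6.25
tool_pos: [0.5025, 0.3784, 0.1929]
eef_rot: [0.992, -0.126, 0.0, -0.001]
contact_force: [-0.2, 0.3, -0.9]
opening: 1.003
finger_force: 0.0
teeth 278 287 312 169 231
[[0.5289 0.3629 0.077 ]
 [0.4773 0.3749 0.077 ]]
256.95031180901475
```

View pics/i.png

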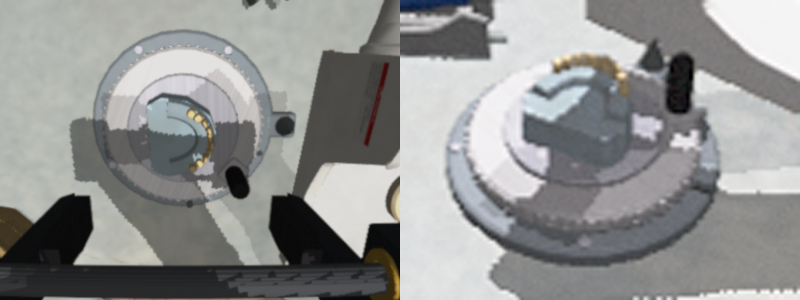

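Cast now faces about −103° (target −105°), with teeth toward the pointer at (285,123) in the left crop. Next the post: I'll align the fingers parallel to the hood panel and move above it.

```bash
python3 -m pendant '[0.6,-0.1,0.12,0,0,0,-0.09, 0.6,-0.2,0.24,0,0,0,-0.18, 0.6,-0.275,0.36,0,0,0,-0.27, 0.6,-0.275,0.36,0,0,0,-0.36, 0.6,-0.275,0.36,0,0,0,-0.45, 0.6,-0.275,0.36,0,0,0,-0.54, 0.6,-0.275,0.36,0,0,0,-0.63, 0.6,-0.275,0.36,0,0,0,-0.72, 0.6,-0.275,0.36,0,0,0,-0.81, 0.6,-0.275,0.36,0,0,0,-0.9, 0.6,-0.275,0.36,0,0,0,-0.94, 0.6,-0.275,0.36,0,0,0,-0.94]'; python3 - <<'E'
from h import *
from scipy.spatial.transform import Rotation as R
s=snap("wrist","j.png");t=snap("side");st=r.get_state();print(st['tool_pos'],st['q'][6])
y=R.from_quat(st['eef_rot']).as_matrix()[:,1];print(np.degrees(np.arctan2(y[1],y[0])))
for P in([.449,.336,.076],[.449,.336,.036]):print(proj(s,P),proj(t,P))
for n,c,(u,v) in(("w",s,proj(s,[.449,.336,.06])),("s",t,proj(t,[.449,.336,.06]))):
  m=(c['img'].max(2)<45).astype(np.uint8);k,l,q,ce=cv2.connectedComponentsWithStats(m)
  for j in range(1,k):
    if q[j][4]>20 and np.hypot(*(ce[j]-[u,v]))<40:print(n,q[j],ce[j])
E
```

```text
clock: 7.55
tool_pos: [0.4482, 0.3355, 0.1908]
eef_rot: [0.819, 0.574, -0.001, -0.0]
contact_force: [-0.9, -0.5, 0.4]
opening: 0.599
finger_force: 0.0
[0.44851163 0.3356666  0.19121466] -1.134058655752525
-19.9836970263228
[281.92680965 203.40351859] [309.05610357 206.41584373]
[281.83629909 191.0623661 ] [307.73245106 220.13232869]
w [270 180  20  29 461] [279.42733189 194.47722343]
s [305 207   8  17 115] [308.46086957 215.03478261]
```

View pics/j.png

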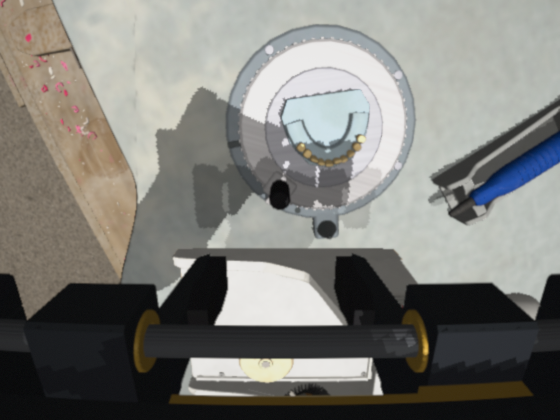

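The wrist view shows the post at (280,194) and the fingers straddling it, parallel to the hood. I'll descend and pinch, then work out the arc.

```bash
python3 -m pendant '[0.6,0,0,0.2,0,0,0, 0.6,0,0,0.4,0,0,0, 0.6,0,0,0.6,0,0,0, 0.6,0,0,0.8,0,0,0, 0.6,0,0,0.96,0,0,0, 0.6,0,0,0.96,0,0,0, 0.6,0,0,0.96,0,0,0]'; python3 -m pendant '[0,0,0,0,0,0,0, 0,0,0,0,0,0,0, 0,0,0,0,0,0,0, 0,0,0,0,0,0,0, 0,0,0,0,0,0,0, 0,0,0,0,0,0,0]' 20; python3 - <<'E'
from h import *
from scipy.spatial.transform import Rotation as R
st=r.get_state();M=R.from_quat(st['eef_rot']).as_matrix();p=np.array(st['tool_pos'])
c=np.array([.502,.3775]);d=p[:2]-c;print(p,np.hypot(*d),np.degrees(np.arctan2(d[1],d[0])))
a0=np.arctan2(d[1],d[0])
for th in range(5,56,5):
  a=a0-np.radians(th);q=c+.067*np.array([np.cos(a),np.sin(a)])-c-.067*np.array([np.cos(a0),np.sin(a0)])
  print(th,(M.T@np.r_[q,0]/.15).round(3),round(th/90,3))
E
```

```text
clock: 8.35
tool_pos: [0.4489, 0.336, 0.0482]
eef_rot: [0.819, 0.574, -0.0, 0.0]
contact_force: [-0.5, 0.2, 0.5]
opening: 0.597
finger_force: 0.0
clock: 8.95
tool_pos: [0.448, 0.3361, 0.0486]
eef_rot: [0.818, 0.575, -0.001, -0.0]
contact_force: [-3.9, -1.3, 4.8]
opening: 0.197
finger_force: 20.0
[0.44798092 0.33609595 0.04857337] 0.0680614145570655 -142.53088923650756
5 [ 0.022 -0.032  0.   ] 0.056
10 [ 0.048 -0.062  0.   ] 0.111
15 [ 0.075 -0.089  0.   ] 0.167
20 [ 0.105 -0.114  0.   ] 0.222
25 [ 0.137 -0.136  0.   ] 0.278
30 [ 0.171 -0.156  0.   ] 0.333
35 [ 0.206 -0.172  0.   ] 0.389
40 [ 0.243 -0.185  0.   ] 0.444
45 [ 0.281 -0.195  0.   ] 0.5
50 [ 0.319 -0.202  0.   ] 0.556
55 [ 0.358 -0.205 -0.   ] 0.611
```

```bash
python3 -m pendant '[0,0.022,-0.032,0,0,0,0.056, 0,0.048,-0.062,0,0,0,0.111, 0,0.075,-0.089,0,0,0,0.167, 0,0.105,-0.114,0,0,0,0.222, 0,0.137,-0.136,0,0,0,0.278, 0,0.171,-0.156,0,0,0,0.333, 0,0.206,-0.172,0,0,0,0.389, 0,0.243,-0.185,0,0,0,0.444, 0,0.281,-0.195,0,0,0,0.5, 0,0.300,-0.199,0,0,0,0.528, 0,0.300,-0.199,0,0,0,0.528]'; python3 - <<'E'
from h import *
st=r.get_state();d=np.array(st['tool_pos'][:2])-[.502,.3775];print(np.hypot(*d),np.degrees(np.arctan2(d[1],d[0])),st['moment'])
E
```

```text
clock: 10.05
tool_pos: [0.4359, 0.3871, 0.0486]
eef_rot: [0.981, 0.196, -0.001, 0.001]
contact_force: [-2.4, -3.2, 6.1]
opening: 0.196
finger_force: 20.2
0.06678902585393463 171.71021338041305 [-0.58223891  0.57619388  0.12724197]
```

```bash
python3 -m pendant '[0,0.009,-0.014,0,0,0,0.015, 0,0.018,-0.028,0,0,0,0.03, 0,0.018,-0.028,0,0,0,0.03, 0,0.018,-0.028,0,0,0,0.03]'; python3 - <<'E'
from h import *
st=r.get_state();d=np.array(st['tool_pos'][:2])-[.502,.3775];print(np.hypot(*d),np.degrees(np.arctan2(d[1],d[0])),st['moment'])
E
```

```text
clock: 10.45
tool_pos: [0.4363, 0.3875, 0.0484]
eef_rot: [0.985, 0.171, -0.003, 0.004]
contact_force: [-3.5, -10.4, 10.6]
opening: 0.198
finger_force: 20.0
0.06644912754039921 171.37977360251494 [-2.01822998  0.77695859  0.04637714]
```

At the hard stop (10 N reaction, no further advance). Release, rise, check.

```bash
python3 -m pendant '[0.6,0,0,0,0,0,0, 0.6,0,0,0,0,0,0, 0.6,0,0,0,0,0,0, 0.6,0,0,0,0,0,0]'; python3 -m pendant '[0.6,0,0,-0.2,0,0,0, 0.6,0,0,-0.5,0,0,0, 0.6,0,0,-0.75,0,0,0, 0.6,0,0,-1,0,0,0, 0.6,0,0,-1,0,0,0, 0.6,0,0,-1,0,0,0]'; python3 - <<'E'
from h import *
s=snap("wrist");t=snap("side")
cv2.imwrite('pics/k.png',np.hstack([cv2.resize(x,(400,300),interpolation=cv2.INTER_CUBIC) for x in(s['img'][0:300,130:530,::-1],t['img'][190:280,225:345,::-1])]))
E
```

```text
clock: 10.85
tool_pos: [0.4373, 0.3942, 0.0482]
eef_rot: [0.985, 0.173, 0.0, -0.0]
contact_force: [0.5, 0.4, 0.4]
opening: 0.535
finger_force: 0.0
clock: 11.45
tool_pos: [0.4373, 0.3941, 0.1989]
eef_rot: [0.985, 0.173, 0.001, -0.001]
contact_force: [0.2, -0.0, 0.1]
opening: 0.6
finger_force: 0.0
```

View pics/k.png

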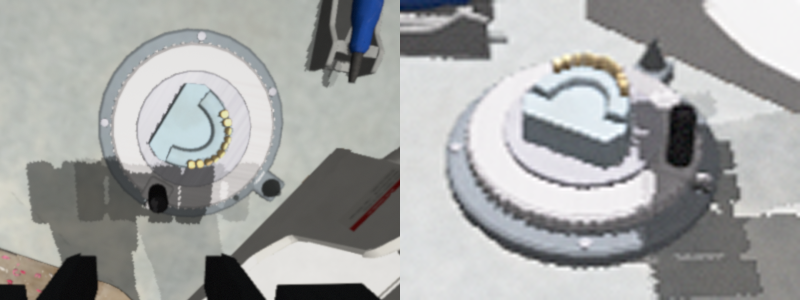

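The post nose sits at the bar (704,186 in the right crop), and the teeth point at the cone (left crop, 270,187). One last numeric check of the cast and post angles.

```bash
python3 - <<'E'
from h import *
s=snap("wrist");c=np.array([.502,.3775])
g=lambda x,y,z:onz(s,130+x,y,z)
ang=lambda d:np.degrees(np.arctan2(d[1],d[0])).round(1)
print('cone',ang(g(270,187,.03)[:2]-c),'back edge normal',ang((g(150,147,.06)-g(183,84,.06))[:2])+90)
p=g(157,205,.076)[:2]-c;q=g(157,190,.036)[:2]-c;print('post',ang(p),np.hypot(*p),ang(q),np.hypot(*q))
i=s['img'].astype(int)
m=i[...,0]-i[...,2]>40;m[:,:300]=0;m[:,380:]=0;m[:90]=0;m[190:]=0
ys,xs=np.where(m);a,b=[onz(s,xs[k],ys[k],.077) for k in(ys.argmin(),xs.argmin())];print('teeth normal',ang((b-a)[:2])+90)
E
```

```text
cone -104.6 back edge normal 262.2
post 171.7 0.06697770682071649 171.2 0.06424445609518166
teeth normal 257.1
```

```bash
python3 -c "
from plant import r
print(r.finish_job())"
```

```text
the job is handed in; nothing more can be done
None
```

I handed the job in at about 11.5 s on the clock: the cast faces the pointer to within about 2° by the teeth (a rougher check off its back edge gave about 7°; the limit is 8.5°), the collar is against its hard stop about 1° from the locked mark, and the arm is clear; no verdict was returned.

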